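# Reload the glass rack in reverse order

### The job

Move the four glass slabs from the wooden rack into the empty aluminium rack in reverse order, one to a slot: seen from the robot, the slab now leftmost in its rack must end rightmost in the other, and so on. Set each one down gently, standing upright on the floor of its slot, and never let one tip over.

Things in the scene. Friction and masses are not known exactly. Their poses are not given: they have to be found in the camera images.
- slab_a: the narrowest of the four slabs of pale green cast glass: 42 mm wide (its x axis), 24 mm thick (its y axis), 98 mm tall (z up), about 0.25 kg, standing on edge in a slot of the wooden rack; origin at the centre of its underside, top 98 mm above it
- slab_b: the second narrowest and lowest of the four slabs of pale green cast glass: 50 mm wide (its x axis), 24 mm thick (its y axis), 78 mm tall (z up), about 0.23 kg, standing on edge in a slot of the wooden rack; origin at the centre of its underside, top 78 mm above it
- slab_c: the second widest and tallest of the four slabs of pale green cast glass: 58 mm wide (its x axis), 24 mm thick (its y axis), 104 mm tall (z up), about 0.36 kg, standing on edge in a slot of the wooden rack; origin at the centre of its underside, top 104 mm above it
- slab_d: the widest of the four slabs of pale green cast glass: 66 mm wide (its x axis), 24 mm thick (its y axis), 88 mm tall (z up), about 0.35 kg, standing on edge in a slot of the wooden rack; origin at the centre of its underside, top 88 mm above it
- stick_a: thin pale wooden gauge stick fixed flat on the bench, 98 mm long (x) by 14 by 6 mm, as long as slab_a is tall; it lies in line with and on the robot's side of the slot in the wooden rack where slab_a starts, beginning 66 mm from where slab_a's origin starts, and stays there; not to be handled; origin at the centre of its underside
- stick_b: thin pale wooden gauge stick fixed flat on the bench, 78 mm long (x) by 14 by 6 mm, as long as slab_b is tall; it lies in line with and on the robot's side of the slot in the wooden rack where slab_b starts, beginning 66 mm from where slab_b's origin starts, and stays there; not to be handled; origin at the centre of its underside
- stick_c: thin pale wooden gauge stick fixed flat on the bench, 104 mm long (x) by 14 by 6 mm, as long as slab_c is tall; it lies in line with and on the robot's side of the slot in the wooden rack where slab_c starts, beginning 66 mm from where slab_c's origin starts, and stays there; not to be handled; origin at the centre of its underside
- stick_d: thin pale wooden gauge stick fixed flat on the bench, 88 mm long (x) by 14 by 6 mm, as long as slab_d is tall; it lies in line with and on the robot's side of the slot in the wooden rack where slab_d starts, beginning 66 mm from where slab_d's origin starts, and stays there; not to be handled; origin at the centre of its underside
- source_rack: fixed wooden rack, 112 mm (x, away from the robot) by 244 mm (y, to the robot's left), yaw within 0.35 rad; origin at the centre of its underside. Four slots along x, 36 mm wide, 96 mm long, centres at y = -84, -28, 28, 84 mm, floor 12 mm up; dividers 20 mm thick, tops 38 mm up; end rails, tops 26 mm up. One slab stands in each slot at the start, width along x
- target_rack: fixed aluminium rack, empty at the start, beside the wooden one on the robot's left or right; same shape, sizes, slots, axes, origin and yaw range as source_rack

How it is judged:
By the outcome, as a careful person would: the job done as asked, in the order asked, and still so for the second after the job is handed in, with the robot touching nothing.
It also fails if it takes over 104 s, if anything falls off the work surface, if the arm or the gripper's body presses on something with over 40 N, if the wrist force passes 120 N, or if a joint passes its speed limit or range.

### The arm

A 6-joint arm with a two-finger parallel gripper is mounted at the origin on the work surface. World frame = base frame: x ahead of the robot, y to its left, z up, the work surface at z = 0. Lengths are in mm, angles in rad, forces in N, time in s.
With the tool pointing down it reaches from about 350 to 850 mm from the base axis. Payload 8.1 kg.
Tool frame: the origin (TCP) lies at the very end of the fingers, on their centre line; the grasp point (between the pads) lies 19 mm behind it; z points along the fingers, y is the line along which they close (so a half turn about z gives the same grasp; the last joint's range is limited). The gripper opens to 85 mm and grips with 20 to 120 N. Pads are 22 mm wide; open, the fingers measure 114 mm over their backs; the gripper's body (76 mm by 85 mm) begins 54 mm behind the grasp point. The pads swing forward as they close: fully open they stand 13 mm farther back than shut.
Start: joints at [1.141, 0.13, 1.488, -0, 1.523, -0.085], TCP at [202.784, 564.698, 231.292] pointing down, gripper open.
Joint ranges: [-2.96, 2.96], [-0.89, 2.26], [0.02, 2.5], [-1.34, 4.48], [0, 2.73], [-2.66, 2.66]. Speed limits (rad/s): [2.39, 2.39, 2.79, 3.14, 3.14, 3.14].

### API

Orientations are given as a unit quaternion [w, x, y, z].
In Python, from bench import bot gives the robot as it stands.
- The arm moves only by the tool carry_out, never from a script. Its arguments are lists of equal length, an entry for each row: "claw": the opening in per cent of the stroke, from 0 (shut) to 100 (fully open); "translation": the shift along the world's x, y, z in mm, a list of three; "delta_rot": the turn, a rotation vector about the world's x, y, z in degrees, a list of three. In form: {"claw": [claw, ...], "translation": [[dx, dy, dz], ...], "delta_rot": [[wx, wy, wz], ...]}. A call has 1 to 10 rows; each row is the pose to reach, as a shift and turn from the pose commanded when the call began; what a row does not reach only later rows make up. A row lasts 1/8 s, in which the tool goes at most 62.5 mm and 10.7 degrees, less where a joint would pass 70% of its speed; a pose out of reach is approached as far as the arm can. A call with a gripper value outside its range is refused whole. The fingers move at their own pace and stop on an object; "squeeze" is the grip in N (left out, the last holds). Time passes only in rows, so rows that repeat a pose let the fingers close. It gives the time, the measured TCP pose, the force, the opening and the grip force at its end, in the units of the state.
- bot.state(): the state, without advancing time (a new reading comes with each control period).
- bot.read_camera(name): name is "side" or "top" or "wrist"; returns the picture (400x640x3 uint8, red, green, blue); there is no depth.
- bot.camera_model(name): a dict with "intrinsics" (3x3 intrinsics, pixels), "k1" (the pictures are not rectified: a ray, as slopes to the right and down, at radius r is drawn at 1 + k1 r^2 times it, then the intrinsics apply), "R" (3x3) and "t" (3): a world point X has camera coordinates R X + t; the wrist camera has in their place "T_tool_cam" (4x4, takes a point from camera to tool coordinates, whose origin is the TCP and whose axes are the flange's). Camera axes: x right, y down, z forward; pixel columns grow to the right and rows downward; lengths in mm; the calibration is good to about 2 mm. A picture is of the moment at which its call begins: read the wrist's pose just before it. camera_model takes no time and is no camera call.
- bot.hand_in(): hands the job in; it is judged then, once.
The state is a dict: "clock": time; "joint_pos": joint angles; "dq": joint speeds; "joint_torque": joint torques, N m; "tool_pos": TCP position; "tool_rot": TCP orientation; "contact_force": force on the tool from outside, world axes, zero at the start; "torque": the same for the moment, N m; "gripper_width": finger opening in mm; "grasp_force": force on a finger pad.
Only numpy, scipy, OpenCV 4.12 (cv2) and the standard library are available. Lean on these libraries where they do the work, as an engineer would, in place of code of your own. Each camera call takes 0.05 s, during which the arm holds its last target. There are 200 camera calls.

## Working session

There is one attempt and no reset: what is moved stays moved. The work goes in short steps, Python scripts to look and compute and a tool call to move; the robot and the scene stay as the last step left them, time stands still between calls to the robot, and variables do not carry over. Pictures are saved under pics/ and viewed, at most 14 in all, crops included, and the job is handed in when it is done.

Besides the shell and the picture viewer there is one more tool, called after "Request:" as a command line: name --argument value ..., lists and objects as JSON in quotes. carry_out: Moves the arm, as the interface text tells. Its arguments: {"type":"object","properties":{"claw":{"type":"array"},"translation":{"type":"array"},"delta_rot":{"type":"array"},"squeeze":{"type":"number"}},"required":["claw","translation","delta_rot"]}

```bash
mkdir -p pics; ls
python3 - <<'E'
from bench import bot
import cv2
s=bot.state();print(s)
for n in ["top","side"]:
    im=bot.read_camera(n);cv2.imwrite(f"pics/{n}0.png",im[:,:,::-1]);m=bot.camera_model(n);print(n,m)
print(bot.camera_model("wrist"))
E
```

```text
pics
{'clock': 0.0, 'joint_pos': array([ 1.14059158e+00,  1.31159324e-01,  1.48927806e+00,  6.44382076e-06,
        1.52299278e+00, -8.53673371e-02]), 'dq': array([-4.61562878e-04, -3.56327159e-05,  1.46074871e-03, -2.37231336e-03,
        9.38567359e-04,  2.71574437e-04]), 'joint_torque': array([ 2.36059517e-03, -5.69399393e+01, -5.00555634e+01,  3.35361494e-05,
        1.44887177e-02,  6.63184665e-05]), 'tool_pos': array([202.55607665, 564.19541826, 230.24619756]), 'tool_rot': array([-2.37339722e-04,  1.71565771e-01,  9.85172240e-01, -8.87576811e-04]), 'contact_force': array([ 0.15225404,  0.0102059 , -0.02558372]), 'torque': array([-0.01427618,  0.02538639, -0.05392847]), 'grasp_force': 0.0, 'gripper_width': 85.31428562046864}
top {'intrinsics': array([[361.03269826,   0.        , 317.84719029],
       [  0.        , 361.03269826, 200.34700539],
       [  0.        ,   0.        ,   1.        ]]), 'k1': -0.028208579078418276, 'R': array([[ 1.06647568e-01, -9.94296820e-01,  3.60727342e-04],
       [-9.73975212e-01, -1.04540848e-01, -2.01105685e-01],
       [ 1.99996454e-01,  2.1096
[... 352 characters left out ...]
.24852767, -0.66702389, -0.70236253],
       [ 0.25400163,  0.65485941, -0.71178812]]), 't': array([-461.13956337,  138.37206409,  983.50449714])}
{'intrinsics': array([[356.34432776,   0.        , 316.45379303],
       [  0.        , 356.34432776, 196.66343795],
       [  0.        ,   0.        ,   1.        ]]), 'k1': -0.05152042859297363, 'T_tool_cam': array([[ 1.49586531e-04, -9.53726168e-01, -3.00676526e-01,
         7.75785998e+01],
       [ 9.99999987e-01,  1.58572919e-04, -5.48301403e-06,
        -2.55478662e-01],
       [ 5.29084485e-05, -3.00676522e-01,  9.53726180e-01,
        -1.40409510e+02],
       [ 0.00000000e+00,  0.00000000e+00,  0.00000000e+00,
         1.00000000e+00]])}
```

View pics/top0.png

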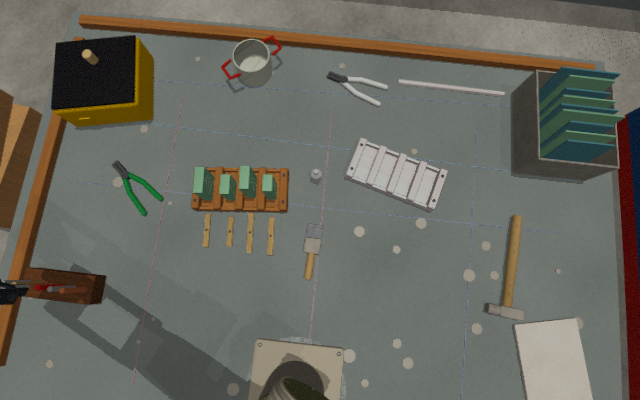

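View pics/side0.png

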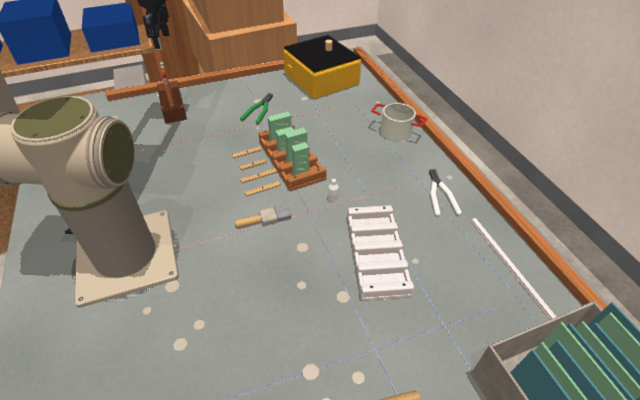

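```bash
cat > h.py <<'E'
import numpy as np,cv2
from bench import bot
from scipy.spatial.transform import Rotation as Rn
def cam(n,s=None):
    m=bot.camera_model(n);K=m["intrinsics"];k=m["k1"]
    if n=="wrist":
        s=s or bot.state();q=s["tool_rot"];Rt=Rn.from_quat([q[1],q[2],q[3],q[0]]).as_matrix();T=np.array(m["T_tool_cam"])
        A=Rt@T[:3,:3];C=Rt@T[:3,3]+s["tool_pos"]
    else: A=np.array(m["R"]).T;C=-A@m["t"]
    return K,k,A,C
def px2w(c,uv,z):
    K,k,A,C=c;uv=np.array(uv,float).reshape(-1,1,2)
    p=cv2.undistortPoints(uv,K,np.array([k,0,0,0.]))[:,0]
    d=np.c_[p,np.ones(len(p))]@A.T
    return C+d*((z-C[2])/d[:,2])[:,None]
def w2px(c,X):
    K,k,A,C=c;X=np.atleast_2d(np.array(X,float))
    return cv2.projectPoints((X-C)@A,np.zeros(3),np.zeros(3),K,np.array([k,0,0,0.]))[0][:,0]
def rectw(c,cnt,z):
    P=px2w(c,cnt,z)[:,:2].astype(np.float32);(cx,cy),(w,h),a=cv2.minAreaRect(P)
    if w<h:w,h,a=h,w,a+90
    return cx,cy,w,h,(a+90)%180-90   # long side direction deg
E
python3 - <<'E'
from h import *
im=cv2.imread("pics/top0.png");c=cam("top");print("C",c[3])
hsv=cv2.cvtColor(im,cv2.COLOR_BGR2HSV);H,S,V=cv2.split(hsv)
for p in [(207,230),(215,207),(245,230),(395,163),(245,178),(300,250)]: print(p,hsv[p[1],p[0]])
def blobs(m,box,z,mn):
    x0,y0,x1,y1=box;b=np.zeros_like(m);b[y0:y1,x0:x1]=m[y0:y1,x0:x1]
    for q in cv2.findContours(b,0,1)[0]:
        if cv2.contourArea(q)>mn: print(np.round(rectw(c,q,z),1),cv2.boundingRect(q))
wood=((H<22)&(S>70)).astype(np.uint8)*255
print("sticks");blobs(wood,(195,214,285,265),6,40)
print("rack");blobs(wood,(180,155,300,215),38,200)
al=((S<35)&(V>120)).astype(np.uint8)*255
print("al");blobs(al,(335,130,460,215),38,200)
gr=((H>50)&(H<85)&(S>60)).astype(np.uint8)*255
print("slabs");blobs(gr,(180,155,300,215),110,40)
a=cv2.resize(im[145:265,180:300],None,fx=5,fy=5,interpolation=2);cv2.imwrite("pics/crop.png",a)
E
```

```text
C [278.33043538 -24.4208681  933.00664237]
(207, 230) [ 18 118 125]
(215, 207) [ 14 176 135]
(245, 230) [ 68  18 115]
(395, 163) [ 12  20 130]
(245, 178) [ 65  63 161]
(300, 250) [ 60  11 120]
sticks
[363.2 107.4  95.6  15.    5. ] (267, 217, 7, 38)
[362.  213.2  75.3  14.7   5. ] (226, 217, 8, 30)
[365.2 161.3  95.9  14.5   5. ] (246, 214, 8, 38)
[359.4 274.1  83.4  14.6   4.9] (203, 214, 8, 33)
rack
[466.1 195.7 245.5 123.  -83.9] (191, 167, 98, 48)
al
[ 558.2 -199.2  242.7  121.4   74. ] (346, 137, 102, 72)
slabs
[468.3 112.2  58.6  30.5   7.5] (262, 174, 14, 25)
[456.8 208.4  60.   36.    4.1] (220, 174, 16, 26)
[459.3 267.4  77.8  45.6   6. ] (193, 167, 20, 33)
[474.  164.1  76.4  37.7   8.1] (239, 166, 17, 32)
```

View pics/crop.png

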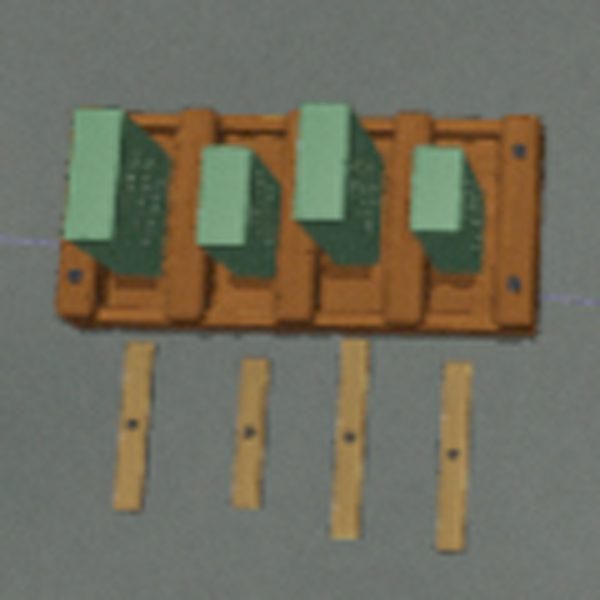

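Run:
```python
from h import *
im=cv2.imread("pics/top0.png");c=cam("top")
hsv=cv2.cvtColor(im,cv2.COLOR_BGR2HSV);H,S,V=cv2.split(hsv)
gr=((H>50)&(H<85)&(S>45)&(V>135)).astype(np.uint8)*255
gr[:155]=0;gr[215:]=0;gr[:,:180]=0;gr[:,300:]=0
qs=sorted([q for q in cv2.findContours(gr,0,1)[0] if cv2.contourArea(q)>40],key=lambda q:q[:,0,0].mean())
st={'d':(359.4,274.1,83.4),'b':(362,213.2,75.3),'c':(365.2-2,161.3,100),'a':(363.2,107.4,95.6)}
for q,n,z in zip(qs,"dbca",(100,90,116,110)):
    print(n,np.round(rectw(c,q,z),1)); x,y,L=st[n]; r=L/2+67
    print("  from stick",x+r*np.cos(.09),y+r*np.sin(.09))
```

```text
d [468.7 283.6  62.1  21.9   5.1]
  from stick 467.66006207840377 283.8697982978238
b [467.6 222.4  47.4  21.    4.7]
  from stick 466.2264535097052 222.60579017357185
c [482.3 172.4  54.1  21.1   8.4]
  from stick 479.7264697624033 171.8157902561673
a [477.3 118.1  39.2  21.2   7.6]
  from stick 477.5353737497769 117.71805744793167
```

Request:
carry_out --claw '[100,100,100,100,100,100,100,100,100,100]' --translation '[[33,-46,4],[67,-91,8],[100,-137,12],[134,-182,16],[167,-228,20],[200,-274,24],[234,-320,28],[267,-365,30],[267,-365,30],[267,-365,30]]' --delta_rot '[[0,0,-8],[0,0,-16],[0,0,-24],[0,0,-33],[0,0,-41],[0,0,-49],[0,0,-57],[0,0,-65],[0,0,-65],[0,0,-65]]'

```text
clock: 1.35
tool_pos: [469.4, 199.8, 260.8]
tool_rot: [-0.0, 0.674, 0.739, -0.0]
contact_force: [-0.3, 0.3, 0.1]
gripper_width: 85.6
grasp_force: 0.0
```

Run:
```python
from h import *
s=bot.state();im=bot.read_camera("wrist")[:,:,::-1].copy();cv2.imwrite("pics/w1.png",im)
c=cam("wrist",s);print(s["clock"],s["tool_pos"],s["joint_pos"],c[3])
hsv=cv2.cvtColor(im,cv2.COLOR_BGR2HSV);H,S,V=cv2.split(hsv)
for p,z,n in [((468.7,283.6),100,'d'),((467,222.5),90,'b'),((481,172),116,'c'),((477.4,118),110,'a')]:
    uv=w2px(c,[*p,z])[0];print(n,uv,hsv[int(uv[1]),int(uv[0])] if 0<uv[1]<400 and 0<uv[0]<640 else None)
```

```text
1.35 [469.40531964 199.79783131 260.82225249] [ 3.01493924e-01 -1.24335583e-01  1.68994482e+00  5.40582709e-04
  1.57701492e+00  2.09672123e-01] [461.94938965 276.45341298 401.25646588]
d [326.28651266  76.47631111] [ 60  39 196]
b [317.17477463 148.96648041] [ 64  58 141]
c [328.05067046 214.31912584] [ 62  55 140]
a [317.93513794 266.78730365] [ 62  50 182]
```

View pics/w1.png

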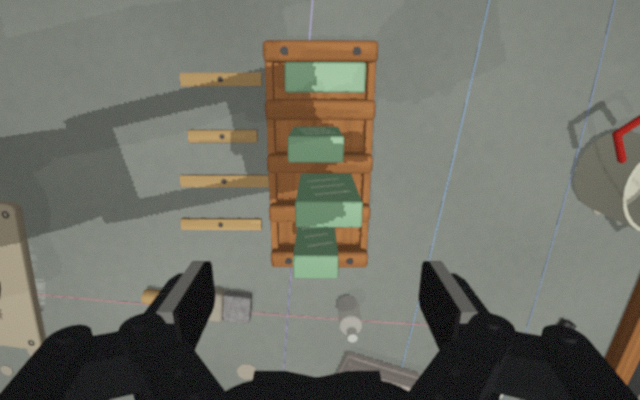

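Request:
carry_out --claw '[100,100,100,100,100,100,100,100,100,100]' --translation '[[4,-41,0],[8,-82,-20],[8,-82,-60],[8,-82,-100],[8,-82,-130],[8,-82,-160],[8,-82,-180],[8,-82,-195],[8,-82,-201],[8,-82,-201]]' --delta_rot '[[0,0,0],[0,0,0],[0,0,0],[0,0,0],[0,0,0],[0,0,0],[0,0,0],[0,0,0],[0,0,0],[0,0,0]]'

```text
clock: 2.65
tool_pos: [477.7, 118.1, 60.4]
tool_rot: [-0.0, 0.674, 0.739, -0.0]
contact_force: [-0.6, 0.6, 0.2]
gripper_width: 85.6
grasp_force: 0.0
```

Request:
carry_out --claw '[40,40,40,40,40,40,40,40]' --translation '[[0,0,0],[0,0,0],[0,0,0],[0,0,0],[0,0,0],[0,0,0],[0,0,0],[0,0,0]]' --delta_rot '[[0,0,0],[0,0,0],[0,0,0],[0,0,0],[0,0,0],[0,0,0],[0,0,0],[0,0,0]]' --squeeze 45

```text
clock: 3.65
tool_pos: [478.2, 117.7, 60.9]
tool_rot: [0.0, 0.674, 0.739, 0.0]
contact_force: [-1.2, -1.0, 6.2]
gripper_width: 41.4
grasp_force: 50.8
```

Request:
carry_out --claw '[40,40,40,40,40,40,40,40,40,40]' --translation '[[0,0,4],[0,0,15],[0,0,35],[0,0,65],[0,0,95],[0,-10,125],[5,-35,150],[15,-70,165],[25,-110,170],[32,-150,170]]' --delta_rot '[[0,0,0],[0,0,0],[0,0,0],[0,0,0],[0,0,0],[0,0,-2],[0,0,-5],[0,0,-8],[0,0,-12],[0,0,-16]]'

```text
clock: 4.9
tool_pos: [510.3, -33.5, 231.6]
tool_rot: [0.001, 0.771, 0.637, 0.001]
contact_force: [0.1, 0.5, -3.3]
gripper_width: 41.6
grasp_force: 50.1
```

Request:
carry_out --claw '[40,40,40,40,40,40,40,40]' --translation '[[8,-45,0],[15,-90,0],[22,-135,0],[28,-175,0],[32,-210,0],[35,-230,0],[35,-238,0],[35,-238,0]]' --delta_rot '[[0,0,-3],[0,0,-5],[0,0,-5],[0,0,-5],[0,0,-5],[0,0,-5],[0,0,-5],[0,0,-5]]'

```text
clock: 5.9
tool_pos: [544.7, -269.8, 230.2]
tool_rot: [-0.0, 0.797, 0.604, 0.0]
contact_force: [0.6, -0.0, -2.6]
gripper_width: 41.8
grasp_force: 50.1
```

Run:
```python
from h import *
s=bot.state();im=bot.read_camera("wrist")[:,:,::-1].copy()
c=cam("wrist",s);print(s["clock"],s["tool_pos"],s["joint_pos"],s["contact_force"],s["gripper_width"])
# overlay predicted rack top outline
a=np.radians(-16);R=np.array([[np.cos(a),-np.sin(a)],[np.sin(a),np.cos(a)]])
cv2.imwrite("pics/w2raw.png",im)
for y in (-122,-102,-66,-46,-10,10,46,66,102,122):
    P=np.array([[-56,y],[56,y]])@R.T+[556,-199];u=w2px(c,np.c_[P,[38,38]]);print(y,u.round().tolist())
    cv2.line(im,*[tuple(map(int,q)) for q in u],(0,0,255),1)
cv2.imwrite("pics/w2.png",im)
```

```text
5.9 [ 544.71914349 -269.82964376  230.23843103] [-5.44427821e-01  1.52542632e-01  1.46587825e+00  2.93622742e-04
  1.52373955e+00 -2.69450527e-01] [ 0.58313748 -0.02620195 -2.58533778] 41.7874199488104
-122 [[252.0, 218.0], [364.0, 218.0]]
-102 [[251.0, 199.0], [365.0, 199.0]]
-66 [[249.0, 163.0], [367.0, 163.0]]
-46 [[248.0, 142.0], [368.0, 143.0]]
-10 [[246.0, 103.0], [370.0, 103.0]]
10 [[245.0, 80.0], [371.0, 80.0]]
46 [[243.0, 36.0], [373.0, 37.0]]
66 [[242.0, 12.0], [374.0, 12.0]]
102 [[240.0, -35.0], [375.0, -35.0]]
122 [[239.0, -62.0], [376.0, -62.0]]
```

View pics/w2.png

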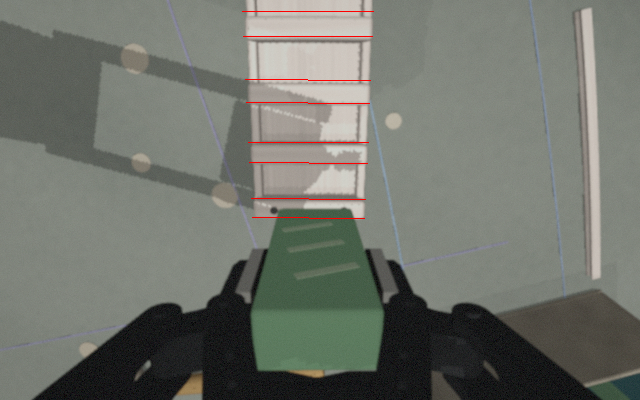

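Run:
```python
import cv2
im=cv2.imread("pics/w2.png")[0:225,220:400];cv2.imwrite("pics/w2c.png",cv2.resize(im,None,fx=2.6,fy=2.6,interpolation=2))
```

```text
(no output)
```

View pics/w2c.png

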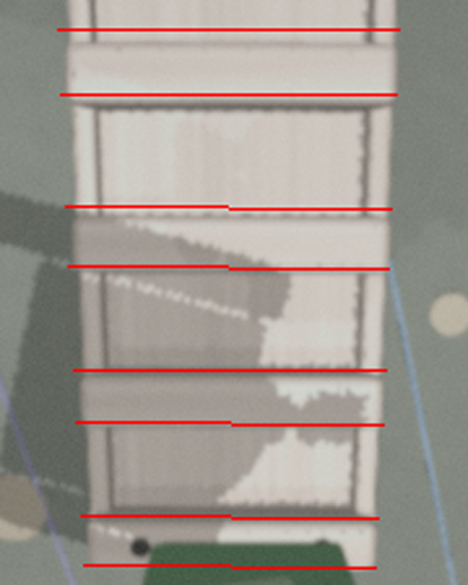

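Run:
```python
from h import *
c=cam("top")
def pred(cx,cy,deg):
    a=np.radians(deg);R=np.array([[np.cos(a),-np.sin(a)],[np.sin(a),np.cos(a)]])
    P=np.array([[sx*56,sy*122] for sx in(-1,1) for sy in(-1,1)])@R.T+[cx,cy]
    X=np.r_[np.c_[P,np.zeros(4)],np.c_[P,np.full(4,38)]]
    return np.round(rectw(c,cv2.convexHull(w2px(c,X).astype(np.float32)),38),1)
print("al pred",pred(556,-199,-16),"meas 558.2 -199.2 242.7 121.4 74")
print("wood pred",pred(470,198,5),"meas 466.1 195.7 245.5 123 -83.9")
```

```text
al pred [ 550.9 -197.5  244.   122.6   74. ] meas 558.2 -199.2 242.7 121.4 74
wood pred [467.  196.  247.4 118.3 -85. ] meas 466.1 195.7 245.5 123 -83.9
```

Request:
carry_out --claw '[40,40,40,40,40,40,40,40]' --translation '[[8,30,-10],[15,62,-30],[23,95,-50],[30,122,-70],[35,142,-88],[37,150,-98],[37,150,-100],[37,150,-100]]' --delta_rot '[[0,0,0],[0,0,0],[0,0,0],[0,0,0],[0,0,0],[0,0,0],[0,0,0],[0,0,0]]'

```text
clock: 6.95
tool_pos: [582.0, -121.2, 130.9]
tool_rot: [0.0, 0.798, 0.603, 0.0]
contact_force: [0.6, -0.5, -1.9]
gripper_width: 41.5
grasp_force: 50.1
```

Run:
```python
from h import *
s=bot.state();im=bot.read_camera("wrist")[:,:,::-1].copy();im2=bot.read_camera("side")[:,:,::-1].copy()
print(s["clock"],s["tool_pos"])
def draw(im,c):
    a=np.radians(-16);R=np.array([[np.cos(a),-np.sin(a)],[np.sin(a),np.cos(a)]])
    for y in (-122,-102,-66,-46,-10,10,46,66,102,122):
        P=np.array([[-56,y],[56,y]])@R.T+[558.7,-200.6];u=w2px(c,np.c_[P,[38,38]])
        cv2.line(im,*[tuple(map(int,q.round())) for q in u],(0,0,255),1)
draw(im,cam("wrist",s));im2=cv2.resize(im2,None,fx=1,fy=1);draw(im2,cam("side"))
a=cv2.resize(im,(560,350));b=cv2.resize(im2[150:310,320:440],None,fx=2,fy=2,interpolation=2)
o=np.zeros((350,800,3),np.uint8);o[:,:560]=a;o[:320,560:800]=b;cv2.imwrite("pics/w3.png",o)
```

```text
6.95 [ 581.99881931 -121.2073412   130.86368361]
```

View pics/w3.png

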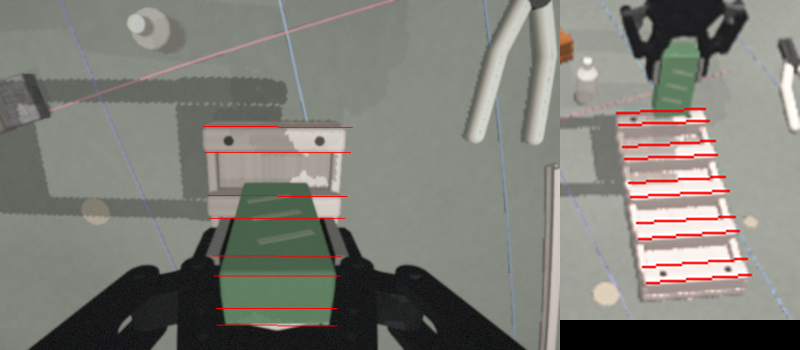

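Request:
carry_out --claw '[40,40,40,40,40,40,40,40]' --translation '[[0,2,-8],[0,2,-22],[0,2,-38],[0,2,-50],[0,2,-58],[0,2,-63],[0,2,-66],[0,2,-67]]' --delta_rot '[[0,0,0],[0,0,0],[0,0,0],[0,0,0],[0,0,0],[0,0,0],[0,0,0],[0,0,0]]'

```text
clock: 8.05
tool_pos: [582.0, -118.4, 63.5]
tool_rot: [0.0, 0.797, 0.604, 0.0]
contact_force: [-0.5, -0.1, -3.1]
gripper_width: 41.7
grasp_force: 50.1
```

Request:
carry_out --claw '[40,40,40,40]' --translation '[[0,0,-1],[0,0,-2],[0,0,-2.5],[0,0,-2.5]]' --delta_rot '[[0,0,0],[0,0,0],[0,0,0],[0,0,0]]'

```text
clock: 8.55
tool_pos: [581.9, -118.3, 61.0]
tool_rot: [0.0, 0.797, 0.604, 0.0]
contact_force: [-0.5, 0.4, -0.7]
gripper_width: 41.3
grasp_force: 50.3
```

Request:
carry_out --claw '[48,52,56,62,70,85,100,100,100]' --translation '[[0,0,-0.5],[0,0,-0.5],[0,0,-0.5],[0,0,-0.5],[0,0,-0.5],[0,0,-0.5],[0,0,-0.5],[0,0,10],[0,0,30]]' --delta_rot '[[0,0,0],[0,0,0],[0,0,0],[0,0,0],[0,0,0],[0,0,0],[0,0,0],[0,0,0],[0,0,0]]'

```text
clock: 9.68
tool_pos: [581.2, -118.1, 91.2]
tool_rot: [-0.001, 0.797, 0.604, -0.0]
contact_force: [0.7, 0.8, 0.3]
gripper_width: 85.3
grasp_force: 0.0
```

Request:
carry_out --claw '[100,100,100,100,100,100,100,100,100,100]' --translation '[[0,0,35],[0,0,70],[-10,30,95],[-20,70,110],[-32,115,110],[-45,160,110],[-58,205,110],[-72,245,110],[-88,275,110],[-103,286,110]]' --delta_rot '[[0,0,0],[0,0,0],[0,0,0],[0,0,3],[0,0,7],[0,0,11],[0,0,15],[0,0,18],[0,0,21],[0,0,21]]'

```text
clock: 10.92
tool_pos: [478.5, 169.2, 202.6]
tool_rot: [0.001, 0.673, 0.739, 0.001]
contact_force: [0.2, 0.1, 0.6]
gripper_width: 85.4
grasp_force: 0.0
```

Run:
```python
from h import *
s=bot.state();im=bot.read_camera("wrist")[:,:,::-1].copy();im2=bot.read_camera("side")[:,:,::-1].copy()
print(s["clock"],s["tool_pos"],s["gripper_width"],s["contact_force"])
cv2.imwrite("pics/w4raw.png",im)
a=cv2.resize(im,(480,300));b=cv2.resize(im2[110:310,240:440],None,fx=1.6,fy=1.6,interpolation=2)
o=np.zeros((320,800,3),np.uint8);o[:300,:480]=a;o[:320,480:800]=b;cv2.imwrite("pics/w4.png",o)
```

```text
10.925 [478.45424399 169.21244907 202.56358807] 85.38949381988827 [0.15199588 0.10337318 0.61316588]
```

View pics/w4.png

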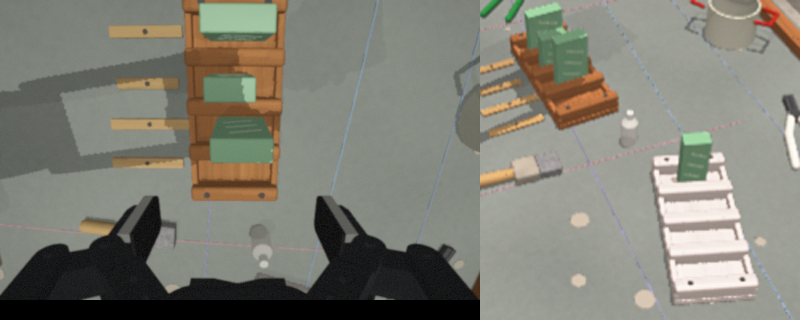

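Request:
carry_out --claw '[100,100,100,100,100,100,100,100]' --translation '[[2,4,0],[2,4,-20],[2,4,-55],[2,4,-85],[2,4,-110],[2,4,-126],[2,4,-134],[2,4,-136]]' --delta_rot '[[0,0,0],[0,0,0],[0,0,0],[0,0,0],[0,0,0],[0,0,0],[0,0,0],[0,0,0]]'

```text
clock: 12.02
tool_pos: [481.2, 171.5, 64.9]
tool_rot: [0.0, 0.674, 0.739, 0.0]
contact_force: [0.2, -0.1, -0.3]
gripper_width: 85.4
grasp_force: 0.0
```

Request:
carry_out --claw '[55,55,55,55,55,55,55]' --translation '[[0,0,0],[0,0,0],[0,0,0],[0,0,0],[0,0,0],[0,0,0],[0,0,0]]' --delta_rot '[[0,0,0],[0,0,0],[0,0,0],[0,0,0],[0,0,0],[0,0,0],[0,0,0]]' --squeeze 50

```text
clock: 12.9
tool_pos: [481.6, 171.9, 65.9]
tool_rot: [0.001, 0.674, 0.739, 0.001]
contact_force: [-0.6, -0.3, 6.3]
gripper_width: 57.7
grasp_force: 53.8
```

Request:
carry_out --claw '[55,55,55,55,55,55,55,55,55,55]' --translation '[[0,0,4],[0,0,15],[0,0,35],[0,0,65],[0,0,95],[2,-10,122],[10,-35,135],[20,-72,135],[30,-115,135],[40,-158,135]]' --delta_rot '[[0,0,0],[0,0,0],[0,0,0],[0,0,0],[0,0,0],[0,0,-1],[0,0,-3],[0,0,-6],[0,0,-10],[0,0,-14]]'

```text
clock: 14.15
tool_pos: [520.8, 12.5, 200.2]
tool_rot: [0.0, 0.76, 0.65, 0.0]
contact_force: [-0.0, 0.8, -3.1]
gripper_width: 57.5
grasp_force: 54.2
```

Request:
carry_out --claw '[55,55,55,55,55,55,55,55,55]' --translation '[[10,-43,0],[20,-86,0],[29,-125,0],[37,-157,0],[43,-178,0],[46,-187,0],[46,-187,-15],[46,-187,-35],[46,-187,-40]]' --delta_rot '[[0,0,-3],[0,0,-5],[0,0,-7],[0,0,-7],[0,0,-7],[0,0,-7],[0,0,-7],[0,0,-7],[0,0,-7]]'

```text
clock: 15.28
tool_pos: [565.0, -171.6, 156.4]
tool_rot: [-0.002, 0.797, 0.604, -0.001]
contact_force: [-0.7, 0.3, -2.1]
gripper_width: 57.2
grasp_force: 54.2
```

```bash
cat > look.py <<'E'
from h import *
import sys
s=bot.state();im=bot.read_camera("wrist")[:,:,::-1].copy();im2=bot.read_camera("side")[:,:,::-1].copy()
print(s["clock"],s["tool_pos"],s["contact_force"],s["gripper_width"])
def draw(im,c):
    a=np.radians(-16);R=np.array([[np.cos(a),-np.sin(a)],[np.sin(a),np.cos(a)]])
    for y in (-122,-102,-66,-46,-10,10,46,66,102,122):
        P=np.array([[-56,y],[56,y]])@R.T+[558.7,-200.6];u=w2px(c,np.c_[P,[38,38]])
        cv2.line(im,*[tuple(map(int,q.round())) for q in u],(0,0,255),1)
if len(sys.argv)>2: draw(im,cam("wrist",s))
a=cv2.resize(im,(480,300));b=cv2.resize(im2[110:310,240:440],None,fx=1.6,fy=1.6,interpolation=2)
o=np.zeros((320,800,3),np.uint8);o[:300,:480]=a;o[:320,480:800]=b;cv2.imwrite(f"pics/{sys.argv[1]}.png",o)
E
python3 look.py w5 1
```

```text
15.275 [ 564.9778532  -171.60053915  156.36335134] [-0.68410178  0.28542133 -2.13151828] 57.23191403935727
```

View pics/w5.png

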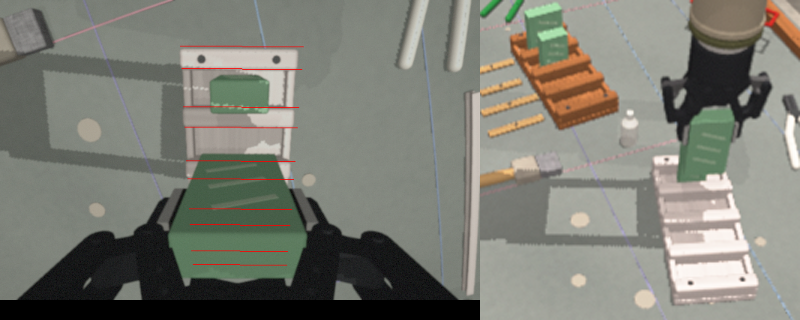

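Request:
carry_out --claw '[55,55,55,55,55,55,55,55,55]' --translation '[[0,0,-8],[0,0,-25],[0,0,-45],[0,0,-62],[0,0,-75],[0,0,-84],[0,0,-89],[0,0,-91],[0,0,-92]]' --delta_rot '[[0,0,0],[0,0,0],[0,0,0],[0,0,0],[0,0,0],[0,0,0],[0,0,0],[0,0,0],[0,0,0]]'

```text
clock: 16.5
tool_pos: [567.2, -173.4, 68.3]
tool_rot: [0.0, 0.797, 0.604, 0.0]
contact_force: [0.2, -0.2, -2.1]
gripper_width: 57.6
grasp_force: 54.2
```

Request:
carry_out --claw '[55,55,55,55]' --translation '[[0,0,-1],[0,0,-2],[0,0,-2.5],[0,0,-2.5]]' --delta_rot '[[0,0,0],[0,0,0],[0,0,0],[0,0,0]]'

```text
clock: 17.0
tool_pos: [567.0, -173.4, 66.0]
tool_rot: [0.0, 0.797, 0.604, 0.0]
contact_force: [-2.0, 0.1, 3.2]
gripper_width: 57.8
grasp_force: 54.8
```

Request:
carry_out --claw '[68,72,76,82,90,100,100,100,100]' --translation '[[0,0,0],[0,0,0],[0,0,0],[0,0,0],[0,0,0],[0,0,0],[0,0,10],[0,0,35],[0,0,75]]' --delta_rot '[[0,0,0],[0,0,0],[0,0,0],[0,0,0],[0,0,0],[0,0,0],[0,0,0],[0,0,0],[0,0,0]]'

```text
clock: 18.12
tool_pos: [565.7, -172.9, 140.2]
tool_rot: [-0.001, 0.797, 0.604, -0.001]
contact_force: [0.1, -0.7, -0.1]
gripper_width: 85.2
grasp_force: 0.0
```

Request:
carry_out --claw '[100,100,100,100,100,100,100,100,100,100]' --translation '[[-2,10,35],[-10,45,60],[-20,90,60],[-32,140,60],[-45,190,60],[-58,240,60],[-70,290,60],[-84,340,60],[-95,380,60],[-99,396,60]]' --delta_rot '[[0,0,0],[0,0,1],[0,0,4],[0,0,7],[0,0,11],[0,0,15],[0,0,18],[0,0,21],[0,0,21],[0,0,21]]'

```text
clock: 19.38
tool_pos: [467.2, 224.7, 201.2]
tool_rot: [0.0, 0.673, 0.74, 0.001]
contact_force: [-0.2, 0.4, -0.5]
gripper_width: 85.2
grasp_force: 0.0
```

```bash
python3 look.py w6
```

```text
19.375 [467.17906326 224.71841196 201.18878277] [-0.18568778  0.42635938 -0.51152109] 85.2020886507556
```

View pics/w6.png

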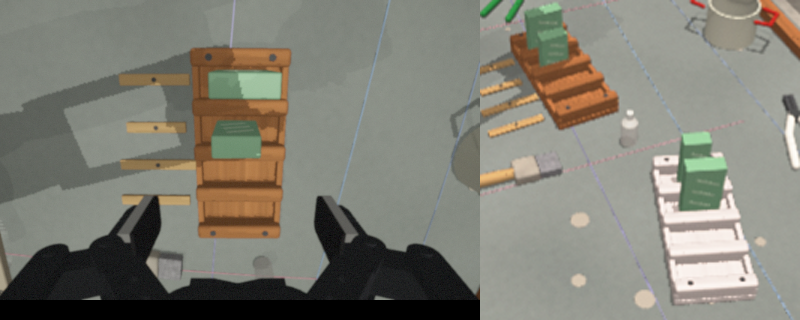

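Request:
carry_out --claw '[100,100,100,100,100,100,100,100]' --translation '[[-0.5,0,-8],[-0.5,0,-30],[-0.5,0,-65],[-0.5,0,-98],[-0.5,0,-123],[-0.5,0,-139],[-0.5,0,-147],[-0.5,0,-149]]' --delta_rot '[[0,0,0],[0,0,0],[0,0,0],[0,0,0],[0,0,0],[0,0,0],[0,0,0],[0,0,0]]'

```text
clock: 20.48
tool_pos: [467.6, 222.4, 51.3]
tool_rot: [0.0, 0.674, 0.739, 0.0]
contact_force: [0.9, 0.1, 0.8]
gripper_width: 85.8
grasp_force: 0.0
```

Request:
carry_out --claw '[46,46,46,46,46,46,46,46]' --translation '[[0,0,0],[0,0,0],[0,0,0],[0,0,0],[0,0,0],[0,0,0],[0,0,0],[0,0,0]]' --delta_rot '[[0,0,0],[0,0,0],[0,0,0],[0,0,0],[0,0,0],[0,0,0],[0,0,0],[0,0,0]]'

```text
clock: 21.48
tool_pos: [468.1, 223.1, 52.4]
tool_rot: [0.0, 0.674, 0.739, 0.001]
contact_force: [-0.6, 0.8, 6.1]
gripper_width: 49.5
grasp_force: 52.7
```

Request:
carry_out --claw '[46,46,46,46,46,46,46,46,46,46]' --translation '[[0,0,4],[0,0,15],[0,0,35],[0,0,65],[0,0,95],[2,-10,122],[8,-35,138],[14,-72,140],[22,-115,140],[30,-160,140]]' --delta_rot '[[0,0,0],[0,0,0],[0,0,0],[0,0,0],[0,0,0],[0,0,0],[0,0,-2],[0,0,-4],[0,0,-7],[0,0,-10]]'

```text
clock: 22.72
tool_pos: [497.3, 61.6, 191.9]
tool_rot: [0.0, 0.736, 0.677, 0.0]
contact_force: [1.2, -0.4, -2.1]
gripper_width: 49.7
grasp_force: 52.2
```

Request:
carry_out --claw '[46,46,46,46,46,46,46,46,46,46]' --translation '[[10,-47,0],[20,-96,0],[29,-145,0],[37,-190,0],[44,-230,0],[50,-262,0],[54,-282,0],[54,-290,0],[54,-290,-15],[54,-290,-30]]' --delta_rot '[[0,0,-3],[0,0,-6],[0,0,-9],[0,0,-11],[0,0,-11],[0,0,-11],[0,0,-11],[0,0,-11],[0,0,-11],[0,0,-11]]'

```text
clock: 23.98
tool_pos: [551.0, -226.1, 159.9]
tool_rot: [-0.0, 0.797, 0.604, -0.0]
contact_force: [-0.1, -0.3, -3.0]
gripper_width: 49.2
grasp_force: 52.4
```

```bash
python3 look.py w7 1
```

```text
23.975 [ 551.03492681 -226.05763045  159.88786116] [-0.10223357 -0.30694761 -2.97669544] 49.24308128088747
```

View pics/w7.png

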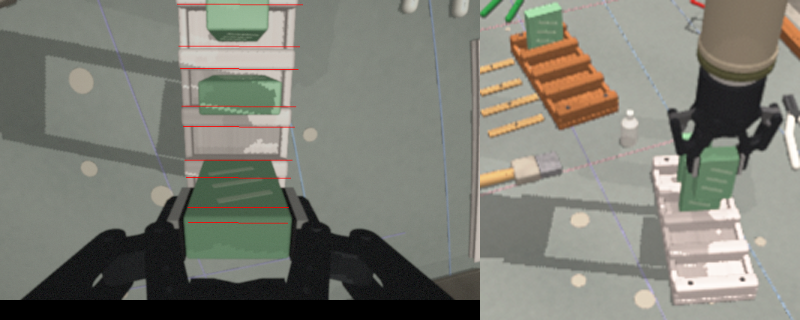

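Request:
carry_out --claw '[46,46,46,46,46,46,46,46,46,46]' --translation '[[0,0,-8],[0,0,-25],[0,0,-48],[0,0,-70],[0,0,-85],[0,0,-95],[0,0,-101],[0,0,-104],[0,0,-106],[0,0,-107]]' --delta_rot '[[0,0,0],[0,0,0],[0,0,0],[0,0,0],[0,0,0],[0,0,0],[0,0,0],[0,0,0],[0,0,0],[0,0,0]]'

```text
clock: 25.32
tool_pos: [551.6, -227.5, 54.7]
tool_rot: [0.0, 0.797, 0.604, 0.0]
contact_force: [0.8, 0.2, -2.3]
gripper_width: 49.3
grasp_force: 52.3
```

Request:
carry_out --claw '[46,46,46,46]' --translation '[[0,0,-1],[0,0,-2],[0,0,-2.5],[0,0,-2.5]]' --delta_rot '[[0,0,0],[0,0,0],[0,0,0],[0,0,0]]'

```text
clock: 25.82
tool_pos: [551.5, -227.4, 52.4]
tool_rot: [0.0, 0.797, 0.604, 0.0]
contact_force: [-2.4, 1.4, 4.8]
gripper_width: 49.5
grasp_force: 53.0
```

Request:
carry_out --claw '[60,64,68,75,85,100,100,100,100]' --translation '[[0,0,0],[0,0,0],[0,0,0],[0,0,0],[0,0,0],[0,0,0],[0,0,10],[0,0,40],[0,0,90]]' --delta_rot '[[0,0,0],[0,0,0],[0,0,0],[0,0,0],[0,0,0],[0,0,0],[0,0,0],[0,0,0],[0,0,0]]'

```text
clock: 26.95
tool_pos: [549.9, -226.6, 141.3]
tool_rot: [-0.002, 0.797, 0.604, -0.001]
contact_force: [0.2, -0.5, 0.5]
gripper_width: 85.4
grasp_force: 0.0
```

Request:
carry_out --claw '[100,100,100,100,100,100,100,100,100,100]' --translation '[[0,5,40],[-6,40,55],[-14,95,55],[-22,150,55],[-30,205,55],[-40,260,55],[-50,315,55],[-60,370,55],[-70,425,55],[-78,475,55]]' --delta_rot '[[0,0,0],[0,0,1],[0,0,4],[0,0,7],[0,0,11],[0,0,15],[0,0,18],[0,0,20],[0,0,21],[0,0,21]]'

```text
clock: 28.2
tool_pos: [472.8, 249.7, 197.9]
tool_rot: [0.0, 0.674, 0.739, 0.001]
contact_force: [0.4, -0.8, -0.3]
gripper_width: 85.4
grasp_force: 0.0
```

Request:
carry_out --claw '[100,100,100,100,100,100,100,100]' --translation '[[-4,28,0],[-5,36,0],[-5,36,-20],[-5,36,-40],[-5,36,-60],[-5,36,-72],[-5,36,-75],[-5,36,-75]]' --delta_rot '[[0,0,0],[0,0,0],[0,0,0],[0,0,0],[0,0,0],[0,0,0],[0,0,0],[0,0,0]]'

```text
clock: 29.2
tool_pos: [468.5, 283.7, 122.0]
tool_rot: [0.0, 0.674, 0.739, 0.0]
contact_force: [0.8, 0.4, 0.5]
gripper_width: 85.5
grasp_force: 0.0
```

```bash
python3 look.py w8
```

```text
29.2 [468.51676394 283.69436143 121.99157474] [0.79877834 0.4082094  0.53953783] 85.4746217834576
```

View pics/w8.png

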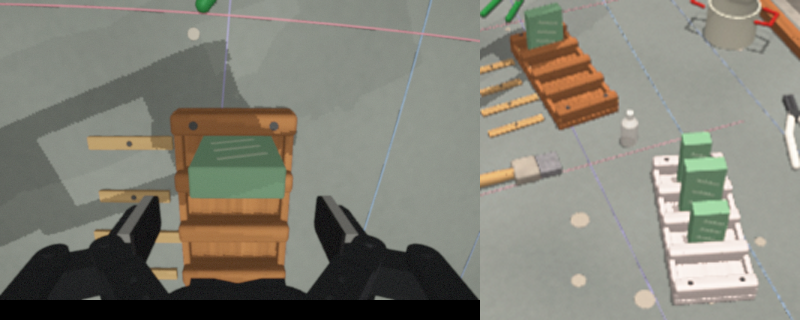

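Request:
carry_out --claw '[100,100,100,100,100,100]' --translation '[[0,0,-8],[0,0,-25],[0,0,-45],[0,0,-58],[0,0,-65],[0,0,-67]]' --delta_rot '[[0,0,0],[0,0,0],[0,0,0],[0,0,0],[0,0,0],[0,0,0]]'

```text
clock: 30.05
tool_pos: [468.1, 283.6, 54.3]
tool_rot: [-0.0, 0.674, 0.739, -0.0]
contact_force: [-0.5, -0.3, 0.4]
gripper_width: 85.3
grasp_force: 0.0
```

Request:
carry_out --claw '[64,64,64,64,64,64,64]' --translation '[[0,0,0],[0,0,0],[0,0,0],[0,0,0],[0,0,0],[0,0,0],[0,0,0]]' --delta_rot '[[0,0,0],[0,0,0],[0,0,0],[0,0,0],[0,0,0],[0,0,0],[0,0,0]]'

```text
clock: 30.92
tool_pos: [468.8, 283.9, 55.5]
tool_rot: [0.0, 0.674, 0.739, 0.001]
contact_force: [-0.6, 0.1, 5.1]
gripper_width: 65.4
grasp_force: 57.0
```

Request:
carry_out --claw '[64,64,64,64,64,64,64,64,64,64]' --translation '[[0,0,4],[0,0,15],[0,0,35],[0,0,65],[0,0,95],[2,-10,122],[6,-35,138],[12,-75,140],[18,-120,140],[24,-168,140]]' --delta_rot '[[0,0,0],[0,0,0],[0,0,0],[0,0,0],[0,0,0],[0,0,0],[0,0,-1],[0,0,-3],[0,0,-5],[0,0,-8]]'

```text
clock: 32.17
tool_pos: [492.1, 114.5, 195.2]
tool_rot: [0.0, 0.724, 0.69, 0.0]
contact_force: [0.5, -0.4, -3.7]
gripper_width: 65.4
grasp_force: 56.6
```

Request:
carry_out --claw '[64,64,64,64,64,64,64,64,64,64]' --translation '[[8,-50,0],[14,-100,0],[20,-150,0],[25,-200,0],[30,-250,0],[35,-298,0],[39,-338,0],[41,-370,0],[43,-390,0],[43,-397,0]]' --delta_rot '[[0,0,-3],[0,0,-6],[0,0,-9],[0,0,-11],[0,0,-13],[0,0,-13],[0,0,-13],[0,0,-13],[0,0,-13],[0,0,-13]]'

```text
clock: 33.42
tool_pos: [535.1, -281.9, 194.7]
tool_rot: [-0.0, 0.798, 0.603, -0.0]
contact_force: [-0.5, -0.1, -3.5]
gripper_width: 65.5
grasp_force: 56.9
```

Request:
carry_out --claw '[64,64,64,64]' --translation '[[0,0,-10],[0,0,-30],[0,0,-40],[0,0,-40]]' --delta_rot '[[0,0,0],[0,0,0],[0,0,0],[0,0,0]]'

```text
clock: 33.92
tool_pos: [534.3, -280.0, 152.6]
tool_rot: [-0.002, 0.797, 0.604, -0.001]
contact_force: [-0.6, 0.1, -2.5]
gripper_width: 65.6
grasp_force: 56.8
```

```bash
python3 look.py w9 1
```

```text
33.925 [ 534.2663971  -280.02806219  152.64496343] [-0.62187225  0.05291512 -2.53602201] 65.61276897218225
```

View pics/w9.png

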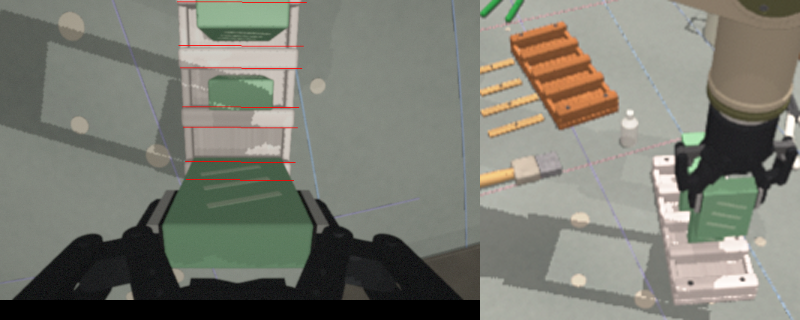

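Request:
carry_out --claw '[64,64,64,64,64,64,64,64,64,64]' --translation '[[0,0,-8],[0,0,-25],[0,0,-45],[0,0,-65],[0,0,-78],[0,0,-87],[0,0,-92],[0,0,-95],[0,0,-96.5],[0,0,-97]]' --delta_rot '[[0,0,0],[0,0,0],[0,0,0],[0,0,0],[0,0,0],[0,0,0],[0,0,0],[0,0,0],[0,0,0],[0,0,0]]'

```text
clock: 35.28
tool_pos: [535.5, -281.5, 58.2]
tool_rot: [0.0, 0.797, 0.604, 0.0]
contact_force: [0.3, 0.6, -3.9]
gripper_width: 65.5
grasp_force: 56.8
```

Request:
carry_out --claw '[64,64,64,64]' --translation '[[0,0,-1],[0,0,-2],[0,0,-2.5],[0,0,-2.5]]' --delta_rot '[[0,0,0],[0,0,0],[0,0,0],[0,0,0]]'

```text
clock: 35.78
tool_pos: [535.4, -281.4, 55.6]
tool_rot: [0.0, 0.797, 0.604, 0.0]
contact_force: [-1.8, 0.7, -1.4]
gripper_width: 65.3
grasp_force: 57.1
```

Touching; ease down half a millimetre, release, and retreat.

Request:
carry_out --claw '[64,74,78,84,92,100,100,100,100,100]' --translation '[[0,0,-0.5],[0,0,-0.5],[0,0,-0.5],[0,0,-0.5],[0,0,-0.5],[0,0,-0.5],[0,0,-0.5],[0,0,10],[0,0,40],[0,0,90]]' --delta_rot '[[0,0,0],[0,0,0],[0,0,0],[0,0,0],[0,0,0],[0,0,0],[0,0,0],[0,0,0],[0,0,0],[0,0,0]]'

```text
clock: 37.02
tool_pos: [534.0, -280.5, 144.8]
tool_rot: [-0.002, 0.797, 0.603, -0.001]
contact_force: [0.9, -1.1, 0.2]
gripper_width: 85.3
grasp_force: 0.0
```

Request:
carry_out --claw '[100,100,100,100,100,100,100,100,100,100]' --translation '[[0,0,40],[0,0,80],[0,30,90],[-8,80,90],[-16,130,90],[-24,180,90],[-32,230,90],[-40,270,90],[-45,290,90],[-45,290,90]]' --delta_rot '[[0,0,0],[0,0,0],[0,0,0],[0,0,0],[0,0,0],[0,0,0],[0,0,0],[0,0,0],[0,0,0],[0,0,0]]'

```text
clock: 38.28
tool_pos: [490.2, 9.9, 236.3]
tool_rot: [0.0, 0.797, 0.604, 0.001]
contact_force: [0.1, -0.6, 0.2]
gripper_width: 85.2
grasp_force: 0.0
```

Run:
```python
from h import *
s=bot.state();print(s["clock"],s["tool_pos"],s["contact_force"])
t=bot.read_camera("top")[:,:,::-1];b=bot.read_camera("side")[:,:,::-1]
o=np.zeros((480,800,3),np.uint8);o[:,:]=0
x=cv2.resize(t[120:240,320:460],None,fx=3,fy=3,interpolation=2);y=cv2.resize(b[180:310,320:440],None,fx=3,fy=3,interpolation=2)
o[:x.shape[0],:x.shape[1]]=x;o[:y.shape[0],430:430+y.shape[1]]=y;cv2.imwrite("pics/end.png",o)
```

```text
38.275 [490.1989902    9.94608654 236.25209218] [ 0.05682329 -0.58552503  0.18176238]
```

View pics/end.png

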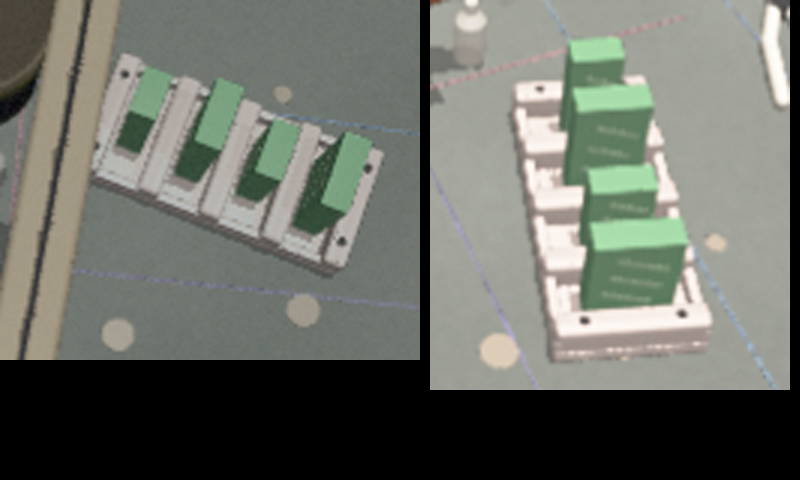

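All four stand upright, one to a slot; left to right they read a, c, b, d, the reverse of the original order.

```bash
python3 -c "
from bench import bot
print(bot.hand_in())"
```

```text
the job is handed in; nothing more can be done
None
```

The four slabs now stand upright in the aluminium rack in reverse order (left to right a, c, b, d; they started d, b, c, a), and the job was handed in at about 38 s.

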